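# Close the case layer and hold it against the sprung stop

## Robot

A 6-joint arm with a two-finger parallel gripper is mounted at the origin on the work surface. World frame = base frame: x ahead of the robot, y to its left, z up, the work surface at z = 0. Lengths are in mm, angles in rad, forces in N, time in s.
With the tool pointing down it reaches from about 350 to 975 mm from the base axis. Payload 7.1 kg.
Tool frame: the origin (TCP) lies on the mounting face of the last link; the fingertips stand 182 mm ahead of it and the grasp point (between the pads) lies 163 mm ahead of it (ctrl.tip_reach is the distance from the TCP to the fingertips, in mm); z points along the fingers, y is the direction in which the jaws open and shut (so a half turn about z gives the same grasp; the last joint's range is limited). The gripper opens to 88 mm and grips with 3 to 60 N. Pads are 20 mm wide; open, the fingers measure 115 mm over their backs; the gripper's body (75 mm by 178 mm) begins 61 mm behind the grasp point.
Start: joints at [-1.307, 0.423, 1.63, -0, 1.089, -0.019], TCP at [174.422, -600.153, 404.675] pointing down, gripper open.
Joint ranges: [-3, 3], [-0.9, 2.11], [0.09, 2.58], [-1.31, 4.45], [0.11, 2.69], [-2.54, 2.54]. Speed limits (rad/s): [2.39, 2.39, 3.01, 3.14, 3.14, 3.14].

## Interface

Orientations are given as a rotation vector (axis times angle).
In Python, from workcell import ctrl gives the robot as it stands.
- The arm moves only by the tool jog_arm, never from a script. Its argument "steps" is a list that holds one entry, the list of rows, each a list of 7 numbers: the shift along the tool's x, y, z in m, then the turn, a rotation vector about the tool's x, y, z in degrees, then the gripper's target within -1 to 1 (shut at 1, half-way at 0, fully open at -1). A call has 1 to 20 rows; each row shifts and turns the commanded pose from where the row before left it, along the tool's axes as they then stand; what a row does not reach is not made up. A row lasts 1/12 s, in which the tool goes at most 41.7 mm and 7.16 degrees, less where a joint would pass 70% of its speed; a pose out of reach is approached as far as the arm can. A call is refused whole if a number of a shift passes 0.0417 or a number of a turn 7.16, either way. A call with a gripper value outside its range is refused whole. The fingers move at their own pace and stop on an object; the grip force is fixed at half the most. Time passes only in rows, so rows that do not move let the fingers close. It gives the time, the measured TCP pose, the force and the opening at its end, in the units of the state.
- ctrl.get_obs(): the state, without advancing time (a new reading comes with each control period).
- ctrl.get_image(name): name is "scene" or "top" or "wrist"; returns the picture (400x640x3 uint8, red, green, blue); there is no depth.
- ctrl.camera_info(name): a dict with "fx", "fy", "cx", "cy" (pixels), "origin" and "attitude" of the camera in the world; the wrist camera has in their place "T_tool_cam" (4x4, takes a point from camera to tool coordinates, whose origin is the TCP and whose axes are the flange's). Camera axes: x right, y down, z forward; pixel columns grow to the right and rows downward; lengths in mm; the calibration is good to about 2 mm. The wrist camera is an equidistant fisheye: a pixel r from the principal point sees the ray r / f radians off the axis. A picture is of the moment at which its call begins: read the wrist's pose just before it. camera_info takes no time and is no camera call.
- ctrl.close_job(): hands the job in, once; it reports no verdict.
Trained networks look in the newest picture that a camera, given by its name, has taken for a name from the list of things; names that differ only in an ending like _2 or _b are one class to them, and where a whole thing is asked for, a point or a joint stands for the part that bears it (a point fixed in the world has none). Each returns a list of dicts, best first, with "p" (0 to 1); they miss things now and then, are a little off and sometimes report something else, mostly with a low value. They report only what shows in the picture. A call takes as long as a camera call. They do not tell look-alikes from the thing itself.
- ctrl.look_for(thing, camera): "bbox" ([left, top, right, bottom] in pixels, round what is visible of it).
- ctrl.trace(thing, camera): "pixels" (400x640 bool, what is visible of it) and "bbox" ([left, top, right, bottom] in pixels, round what is visible of it).
- ctrl.landmark_of(thing, camera): "uv" ([column, row] in pixels: a listed point, or the origin of a listed thing).
The state is a dict: "t": time; "qpos": joint angles; "qvel": joint speeds; "joint_torque": joint torques, N m; "ee_pos": TCP position; "orientation": TCP orientation; "ft_force": force on the tool from outside, world axes, zero at the start; "moment": the same for the moment, N m; "width": finger opening in mm.
Only numpy, scipy, OpenCV 4.12 (cv2) and the standard library are available. Lean on these libraries where they do the work, as an engineer would, in place of code of your own. Each camera call takes 0.05 s, during which the arm holds its last target.

## Task

Complete the interlocking layer of equipment cases on the plywood board, where one case already lies lengthwise between the side fence and the sprung steel stop plate: first lay one of the two loose long cases lengthwise right beside it with its end at the stop plate, then lay the other crosswise over the full width of their near ends, so that the layer is square and close, all three flat on the board. Then press the crosswise case towards the stop so that the whole layer pushes the sprung plate in by about 10 mm (some 10 N on the plate, never more than 22 N) and finish while still holding that steady push, so that a colleague can fasten the strap; do not let go, and leave the short case and the other things on the bench where they are.

Things in the scene. Friction and masses are not known exactly. Their poses are not given: they have to be found in the camera images.
- board: fixed plywood board 20 mm thick. Origin: underside, below the layer's middle; x towards the sprung stop (away from the robot), y left, z up. It spans x -125 to +150, y -85 to +85 mm, top z = 20. Low side fence along the left: inner face y = +64 mm, x -90 to +90, 18 mm above the board's top. A fixed block at the far end (50 mm high) carries the stop plate.
- stop_face (a point): mid lower edge of the moving steel stop plate's near face, at board-top height (plate out: x +90, y 0, z +20 mm of the board). Axes as the board's. Plate 122 mm wide, its top 46 mm above the board. Case centres of the finished layer here: x -60, y +31 (already laid) and x -60, y -31, both with length along x; x -150, y 0, length along y (mm).
- stop (a joint): travel of the sprung stop plate, m: 0 fully out, grows as pushed in (away from the robot), end at 0.024. Spring 1 N per mm, no preload: 0.010 means 10 N on the plate. Sliding the three cases on the board takes 2 to 7 N more (more if one bears down), felt by the hand but not the plate. Let go, the plate pushes back.
- laid_case: grey plastic case 120 x 60 mm, 50 mm high, with a fixed black grip bar on the middle of its top (44 mm long, along the length, 16 mm wide, top 81 mm above the underside). 0.15 to 0.3 kg. Origin: centre of the underside; x along its length, z up; end for end it is the same. This one already lies lengthwise on the board, loose, beside the fence, its end about 3 mm short of the plate.
- case_a: grey plastic case 120 x 60 mm, 50 mm high, with a fixed black grip bar on the middle of its top (44 mm long, along the length, 16 mm wide, top 81 mm above the underside). 0.15 to 0.3 kg. Origin: centre of the underside; x along its length, z up; end for end it is the same. One of the two loose long cases on the bench; the two are interchangeable.
- case_b: grey plastic case 120 x 60 mm, 50 mm high, with a fixed black grip bar on the middle of its top (44 mm long, along the length, 16 mm wide, top 81 mm above the underside). 0.15 to 0.3 kg. Origin: centre of the underside; x along its length, z up; end for end it is the same. The other loose long case on the bench.
- short_case: half-length case of the same make, 60 x 60 mm and 50 mm high, grip bar 30 mm long and 16 mm wide, total 81 mm high, loose among the long ones; to be left alone. Origin: centre of the underside.
- mug: white mug, 76 mm wide, 90 mm high, to the left of the board; leave alone. Origin: centre of the underside.
- tape: empty cardboard ring (tape core), 96 mm wide, 48 mm high; leave alone. Origin: centre of the underside.
- screwdriver: screwdriver lying to the left, between robot and mug; leave alone. Origin: centre of the underside.
- mouse: black computer mouse, 100 x 60 x 33 mm, to the robot's right; leave alone. Origin: centre of the underside.
Mind the look-alikes: they are no part of the job. What is shaped like the case_b but red is not meant.

How it is judged (in metres and radians):
On the way, in this order (a step that is already met when the one before it is completed fails the run):
1. one loose long case lies lengthwise on the board beside the laid one, its end at the stop ((((x of case_a in the frame of stop_face between -0.085 and -0.052 m and y of case_a in the frame of stop_face between -0.042 and -0.02 m and z of case_a in the frame of stop_face between -0.005 and 0.006 m and angle between the x axis of case_a and the x axis of stop_face, either way round below 0.12 rad and angle between case_a's own z axis and vertical below 0.06 rad) and linear speed of case_a below 0.02 m/s) or ((x of case_b in the frame of stop_face between -0.085 and -0.052 m and y of case_b in the frame of stop_face between -0.042 and -0.02 m and z of case_b in the frame of stop_face between -0.005 and 0.006 m and angle between the x axis of case_b and the x axis of stop_face, either way round below 0.12 rad and angle between case_b's own z axis and vertical below 0.06 rad) and linear speed of case_b below 0.02 m/s))), for 0.2 s.
2. the other long case lies crosswise on the board at the near ends of the two ((((x of case_a in the frame of stop_face between -0.085 and -0.052 m and y of case_a in the frame of stop_face between -0.042 and -0.02 m and z of case_a in the frame of stop_face between -0.005 and 0.006 m and angle between the x axis of case_a and the x axis of stop_face, either way round below 0.12 rad and angle between case_a's own z axis and vertical below 0.06 rad) and linear speed of each of case_a, case_b below 0.02 m/s and (x of case_b in the frame of stop_face between -0.195 and -0.14 m and y of case_b in the frame of stop_face between -0.018 and 0.018 m and z of case_b in the frame of stop_face between -0.005 and 0.006 m and angle between the x axis of case_b and the y axis of stop_face, either way round below 0.12 rad and angle between case_b's own z axis and vertical below 0.06 rad)) or ((x of case_b in the frame of stop_face between -0.085 and -0.052 m and y of case_b in the frame of stop_face between -0.042 and -0.02 m and z of case_b in the frame of stop_face between -0.005 and 0.006 m and angle between the x axis of case_b and the x axis of stop_face, either way round below 0.12 rad and angle between case_b's own z axis and vertical below 0.06 rad) and linear speed of each of case_b, case_a below 0.02 m/s and (x of case_a in the frame of stop_face between -0.195 and -0.14 m and y of case_a in the frame of stop_face between -0.018 and 0.018 m and z of case_a in the frame of stop_face between -0.005 and 0.006 m and angle between the x axis of case_a and the y axis of stop_face, either way round below 0.12 rad and angle between case_a's own z axis and vertical below 0.06 rad)))), for 0.2 s.
At the end, for the whole second after the job is handed in: Three long cases flat on the board in the pattern: lengthwise ones within 7 mm of the stop plate, crosswise one within 10 mm of their ends, square within 0.1 rad, sideways within 11 mm (crosswise 18 mm); robot keeps pressing, 5 to 17 N on the plate ((((x of laid_case in the frame of stop_face between -0.067 and -0.053 m and y of laid_case in the frame of stop_face between 0.02 and 0.042 m and z of laid_case in the frame of stop_face between -0.005 and 0.006 m and angle between the x axis of laid_case and the x axis of stop_face, either way round below 0.1 rad and angle between laid_case's own z axis and vertical below 0.06 rad) and (x of case_a in the frame of stop_face between -0.067 and -0.053 m and y of case_a in the frame of stop_face between -0.042 and -0.02 m and z of case_a in the frame of stop_face between -0.005 and 0.006 m and angle between the x axis of case_a and the x axis of stop_face, either way round below 0.1 rad and angle between case_a's own z axis and vertical below 0.06 rad) and (x of case_b in the frame of stop_face between -0.16 and -0.14 m and y of case_b in the frame of stop_face between -0.018 and 0.018 m and z of case_b in the frame of stop_face between -0.005 and 0.006 m and angle between the x axis of case_b and the y axis of stop_face, either way round below 0.1 rad and angle between case_b's own z axis and vertical below 0.06 rad) and contact force between stop and anything else between 5 and 17 N and value of joint stop between 0.004 and 0.018 m and linear speed of case_b below 0.01 m/s) or ((x of laid_case in the frame of stop_face between -0.067 and -0.053 m and y of laid_case in the frame of stop_face between 0.02 and 0.042 m and z of laid_case in the frame of stop_face between -0.005 and 0.006 m and angle between the x axis of laid_case and the x axis of stop_face, either way round below 0.1 rad and angle between laid_case's own z axis and vertical below 0.06 rad) and (x of case_b in the frame of stop_face between -0.067 and -0.053 m and y of case_b in the frame of stop_face between -0.042 and -0.02 m and z of case_b in the frame of stop_face between -0.005 and 0.006 m and angle between the x axis of case_b and the x axis of stop_face, either way round below 0.1 rad and angle between case_b's own z axis and vertical below 0.06 rad) and (x of case_a in the frame of stop_face between -0.16 and -0.14 m and y of case_a in the frame of stop_face between -0.018 and 0.018 m and z of case_a in the frame of stop_face between -0.005 and 0.006 m and angle between the x axis of case_a and the y axis of stop_face, either way round below 0.1 rad and angle between case_a's own z axis and vertical below 0.06 rad) and contact force between stop and anything else between 5 and 17 N and value of joint stop between 0.004 and 0.018 m and linear speed of case_a below 0.01 m/s))); the arm keeps its last pose, push and grip.
It fails at once if the stop plate is pushed with more than 22 N (contact force between stop and anything else above 22 N).
It fails at once if the short case or another thing on the bench is moved more than 30 mm (distance of any of short_case, mug, tape, screwdriver, mouse from where it was at the start of the episode above 0.03 m).
It also fails if it takes over 72 s, if anything falls off the work surface, if the arm or the gripper's body presses on something with over 40 N, if the wrist force passes 120 N, or if a joint passes its speed limit or range.

## Working session

There is one attempt and no reset: what is moved stays moved. The work goes in short steps, Python scripts to look and compute and a tool call to move; the robot and the scene stay as the last step left them, time stands still between calls to the robot, and variables do not carry over. Pictures are saved under pics/ and viewed, and the job is handed in when it is done.

Besides the shell and the picture viewer there is one more tool, called after "Call:" by a JSON object that holds its "fn" and its "kwargs". jog_arm: Moves the arm, as the interface text tells. Its arguments: {"type":"object","properties":{"steps":{"type":"array"}},"required":["steps"]}

```bash
mkdir -p pics; ls
cat > h.py <<'E'
from workcell import ctrl
import numpy as np, cv2
from scipy.spatial.transform import Rotation as R
def save(name,fn):
    im=ctrl.get_image(name); cv2.imwrite('pics/'+fn,cv2.cvtColor(im,cv2.COLOR_RGB2BGR)); return im
E
python3 - <<'E'
from h import *
o=ctrl.get_obs(); print({k:np.round(v,3).tolist() for k,v in o.items()})
for c in ['scene','top','wrist']:
    print(c,ctrl.camera_info(c)); save(c,c+'1.png')
E
```

```text
pics
{'t': 0.0, 'qpos': [-1.307, 0.424, 1.631, -0.0, 1.089, -0.019], 'qvel': [-0.002, -0.0, 0.001, -0.001, 0.001, 0.001], 'joint_torque': [-0.002, -54.463, -27.366, 0.064, 0.023, -0.0], 'ee_pos': [174.344, -599.898, 403.898], 'orientation': [-3.109, -0.442, 0.0], 'ft_force': [-0.371, 0.116, -0.546], 'moment': [0.009, 0.024, -0.024], 'width': 88.176}
scene {'fx': 490.1043276822117, 'fy': 490.1043276822117, 'cx': 312.4192712196658, 'cy': 195.9728721256335, 'origin': array([1579.7485928 ,  402.32938974,  753.12125594]), 'attitude': array([-1.36267145, -1.89945441,  1.09918046])}
top {'fx': 438.69687737158205, 'fy': 438.69687737158205, 'cx': 323.06035307484876, 'cy': 195.48842455688674, 'origin': array([ 437.35886726,    2.79612437, 1134.45962913]), 'attitude': array([-2.18864393,  2.18206302, -0.09442895])}
wrist {'fx': 309.70691628693146, 'fy': 309.70691628693146, 'cx': 319.9475949960293, 'cy': 194.57420579657634, 'T_tool_cam': array([[-1.06802038e-03, -9.65792312e-01, -2.59314616e-01,
         7.10764094e+01],
       [ 9.99999322e-01, -1.15196643e-03,  1.71763068e-04,
        -1.40840564e+00],
       [-4.64609184e-04, -2.59314257e-01,  9.65792887e-01,
         2.09304988e+01],
       [ 0.00000000e+00,  0.00000000e+00,  0.00000000e+00,
         1.00000000e+00]])}
```

View pics/top1.png

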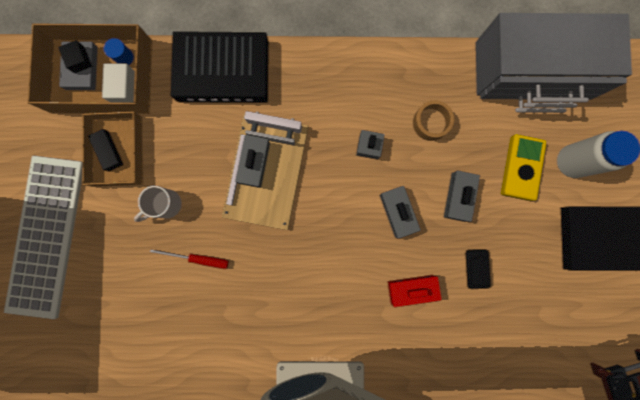

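View pics/scene1.png

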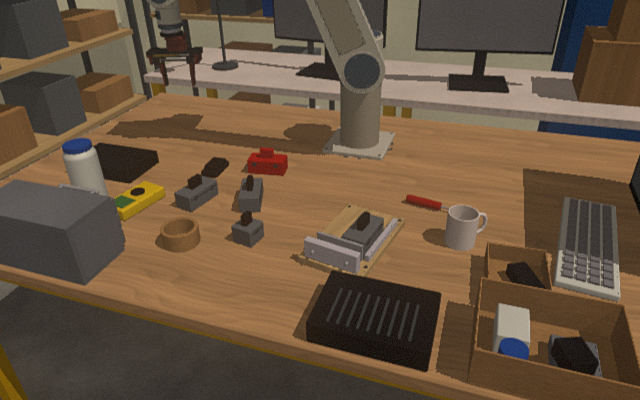

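View pics/wrist1.png

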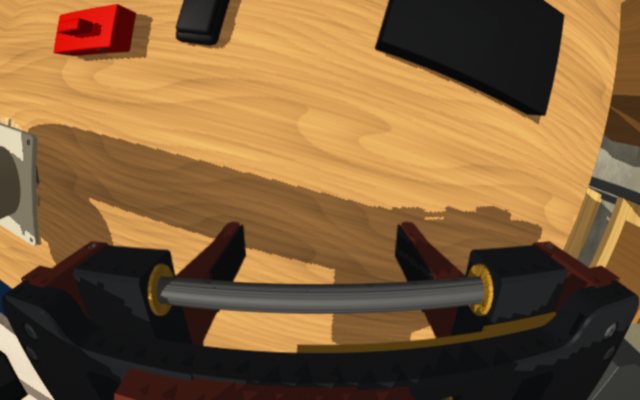

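```bash
cat >> h.py <<'E'
def proj(cam,P):
    c=ctrl.camera_info(cam); Rc=R.from_rotvec(c['attitude']).as_matrix()
    q=(np.asarray(P,float)-c['origin'])@Rc
    return np.stack([c['fx']*q[:,0]/q[:,2]+c['cx'],c['fy']*q[:,1]/q[:,2]+c['cy']],1)
def unproj(cam,uv,z):
    c=ctrl.camera_info(cam); Rc=R.from_rotvec(c['attitude']).as_matrix()
    d=Rc@np.array([(uv[0]-c['cx'])/c['fx'],(uv[1]-c['cy'])/c['fy'],1]); o=c['origin']
    return o+d*(z-o[2])/d[2]
E
python3 - <<'E'
from h import *
import pickle
out={}
for cam in ['top','scene']:
    ctrl.get_image(cam)
    for th in ['case_a','short_case','board','stop_face','laid_case']:
        if th!='stop_face':
            for r in ctrl.trace(th,cam):
                m=r['pixels']; ys,xs=np.nonzero(m)
                print(cam,th,round(r['p'],2),np.round(r['bbox']),m.sum(),xs.mean().round(1),ys.mean().round(1))
                out.setdefault((cam,th),[]).append(m)
        if th in('stop_face','board'):
            for r in ctrl.landmark_of(th,cam):
                print(cam,th,'lm',round(r['p'],2),r['uv'],unproj(cam,r['uv'],20 if th=='stop_face' else 0).round(1))
pickle.dump(out,open('m.pkl','wb'))
im=cv2.imread('pics/top1.png'); cv2.imwrite('pics/topz.png',cv2.resize(im[95:245,210:330],None,fx=5,fy=5,interpolation=cv2.INTER_CUBIC)[:600])
im=cv2.imread('pics/scene1.png'); cv2.imwrite('pics/scenez.png',cv2.resize(im[190:290,290:420],None,fx=6,fy=6,interpolation=cv2.INTER_CUBIC))
E
```

```text
top case_a 0.89 [387. 275. 441. 305.] 1394 414.5 290.3
top case_a 0.85 [443. 171. 481. 223.] 1444 461.7 195.2
top case_a 0.6 [384. 186. 420. 237.] 1339 399.6 212.3
top case_a 0.33 [358. 130. 386. 160.] 578 370.1 144.1
top short_case 0.62 [357. 131. 388. 159.] 653 370.1 144.7
top board 0.75 [222. 108. 307. 228.] 6064 268.3 172.3
top board lm 0.56 [264.0, 177.1] [573.8 147.4   0. ]
top stop_face lm 0.54 [271.8, 138.8] [670.6 126.1  20. ]
top laid_case 0.58 [236. 135. 274. 189.] 1306 252.7 161.1
top laid_case 0.41 [137. 187. 183. 220.] 1202 158.5 203.1
scene case_a 0.77 [176. 175. 218. 210.] 1076 195.9 192.0
scene case_a 0.71 [248. 149. 288. 173.] 850 267.6 161.9
scene case_a 0.6 [237. 174. 265. 213.] 774 250.8 194.0
scene short_case 0.6 [231. 212. 262. 245.] 805 247.7 229.6
scene board 0.92 [299. 205. 405. 274.] 3893 348.3 243.5
scene board lm 0.87 [357.8, 241.6] [581.5 152.7   0. ]
scene stop_face lm 0.9 [343.6, 251.9] [659.4 137.3  20. ]
scene laid_case 0.58 [343. 212. 385. 254.] 916 364.7 229.4
```

```bash
python3 -c "
import cv2
im=cv2.imread('pics/top1.png'); cv2.imwrite('pics/topz.png',cv2.resize(im[105:235,215:325],None,fx=4.6,fy=4.6,interpolation=cv2.INTER_CUBIC))"
```

```text
(no output)
```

View pics/topz.png

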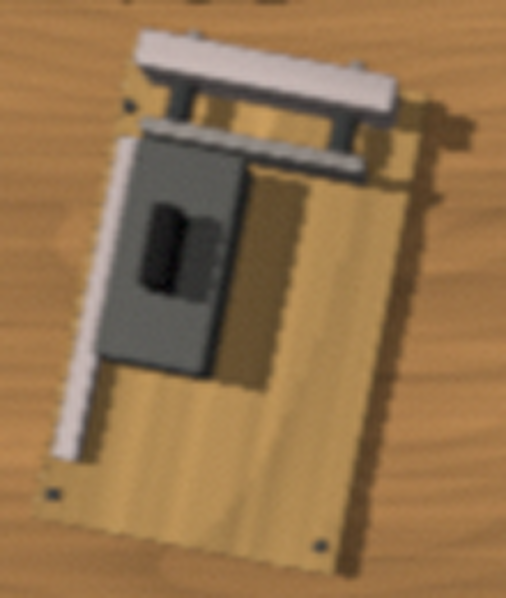

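View pics/scenez.png

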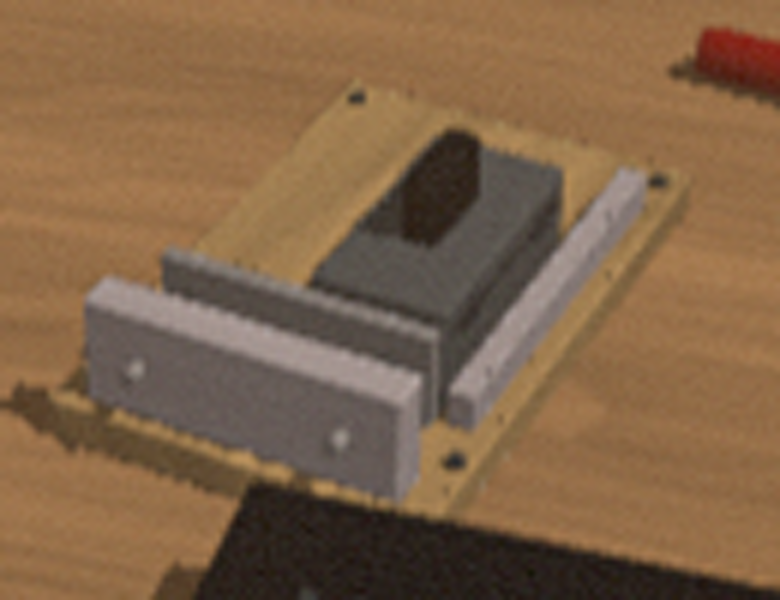

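```bash
cat > fit.py <<'E'
from h import *
import pickle
from scipy.optimize import least_squares, minimize
zt=lambda u,v:(215+u/4.6,105+v/4.6)
zs=lambda u,v:(290+u/6,190+v/6)
obs=[('top',zt(34,515),(-125,85,20)),('top',zt(336,573),(-125,-85,20)),('top',zt(427,97),(150,-85,20)),('top',zt(78,460),(-90,64,38)),
('top',zt(143,134),(90,61,66)),('top',zt(364,178),(90,-61,66)),
('scene',zs(690,180),(-125,85,20)),('scene',zs(358,80),(-125,-85,20)),('scene',zs(615,168),(-90,64,38))]
def bw(p,q):
    c,s=np.cos(p[2]),np.sin(p[2]); q=np.asarray(q,float)
    return np.array([p[0]+c*q[0]-s*q[1],p[1]+s*q[0]+c*q[1],q[2]])
def res(p,cams): return np.concatenate([proj(c,[bw(p,q)])[0]-uv for c,uv,q in obs if c in cams])
for cams in (['top'],['scene'],['top','scene']):
    r=least_squares(res,[575,145,-.2],args=(cams,),x_scale=[1,1,.01]); print(cams,r.x.round(4)); print(res(r.x,['top','scene']).reshape(-1,2).round(1).tolist())
def box(l,w,z0,z1): return [(x,y,z) for x in(-l/2,l/2) for y in(-w/2,w/2) for z in(z0,z1)]
def render(cam,p,zb,L,bar):
    m=np.zeros((1600,2560),np.uint8)
    for b in (box(L,60,0,50),box(bar,16,50,81)):
        P=[bw(p,q)+[0,0,zb] for q in b]
        h=cv2.convexHull((proj(cam,P)*4+1.5).astype(np.float32)).round().astype(np.int32); cv2.fillConvexPoly(m,h,255)
    return cv2.resize(m,(640,400),interpolation=cv2.INTER_AREA)/255.
def fitcase(ms,p0,zb=0,L=120,bar=44):
    f=lambda p:sum(np.abs(render(c,[p[0],p[1],p[2]/50],zb,L,bar)-m).sum() for c,m in ms)
    p=np.array([p0[0],p0[1],p0[2]*50])
    r=minimize(f,p,method='Nelder-Mead',options=dict(initial_simplex=p+np.array([[0,0,0],[12,0,0],[0,12,0],[0,0,8]])))
    return np.array([r.x[0],r.x[1],r.x[2]/50]),r.fun,sum(m.sum() for _,m in ms)
E
cat > f1.py <<'E'
from fit import *
o=pickle.load(open('m.pkl','rb'))
T=o['top','case_a'];S=o['scene','case_a']
print(unproj('top',(462,196),50),unproj('top',(402,212),50))
for n,t,s,zb,L,bar in [('R',T[1],S[0],0,120,44),('L',T[2],S[2],0,120,44),('short',o['top','short_case'][0],o['scene','short_case'][0],0,60,30),('laid',o['top','laid_case'][0],o['scene','laid_case'][0],20,120,44)]:
    ys,xs=np.nonzero(t); p0=unproj('top',(xs.mean(),ys.mean()),40)
    for ms in ([('top',t)],[('scene',s)],[('top',t),('scene',s)]):
        rs=min((fitcase(ms,[p0[0],p0[1],a],zb,L,bar) for a in (-.3,.4)),key=lambda r:r[1]); print(n,[m[0] for m in ms],rs[0].round(3),rs[1:])
E
python3 f1.py
```

```text
['top'] [ 5.742335e+02  1.425362e+02 -1.884000e-01]
[[-0.3, 0.8], [-0.1, 1.0], [1.1, -0.5], [-0.3, 0.4], [-0.4, -0.7], [0.1, -0.9], [-1.1, -2.0], [-2.4, -1.0], [-0.5, -1.3]]
['scene'] [ 5.778564e+02  1.423902e+02 -2.356000e-01]
[[-2.1, -2.7], [-2.6, 0.6], [3.5, 0.1], [-1.6, -2.6], [1.6, -2.9], [1.6, -0.9], [0.1, -0.0], [-0.3, -0.4], [0.2, 0.4]]
['top', 'scene'] [ 5.747708e+02  1.434954e+02 -1.980000e-01]
[[-1.0, 0.2], [-1.0, 1.0], [1.2, -0.3], [-0.9, -0.1], [-0.4, -1.1], [-0.0, -0.8], [-0.5, -1.6], [-1.6, -0.8], [-0.0, -1.0]]
[ 522.2920885  -351.30518827   50.        ] [ 482.05908139 -201.46974118   50.        ]
R ['top'] [ 5.24840e+02 -3.57529e+02 -1.95000e-01] (np.float64(69.71764705882353), np.int64(1444))
R ['scene'] [ 5.20715e+02 -3.56616e+02 -1.21000e-01] (np.float64(65.90196078431373), np.int64(1076))
R ['top', 'scene'] [ 5.23528e+02 -3.57184e+02 -1.88000e-01] (np.float64(166.13333333333333), np.int64(2520))
L ['top'] [ 4.83059e+02 -1.98914e+02  3.47000e-01] (np.float64(47.93333333333333), np.int64(1339))Traceback (most recent call last):
  File "f1.py", line 8, in <module>
  
[... 789 characters left out ...]
:sum(np.abs(render(c,[p[0],p[1],p[2]/50],zb,L,bar)-m).sum() for c,m in ms)
               ~~~^^^^^^^^^^^^^^^^^^^^^^^^^^^^^^^^^^^^^^^^^^^^^^^^^^^^^^^^^^^^^^^^^^^^^^
  File "fit.py", line 23, in <genexpr>
    f=lambda p:sum(np.abs(render(c,[p[0],p[1],p[2]/50],zb,L,bar)-m).sum() for c,m in ms)
                          ~~~~~~^^^^^^^^^^^^^^^^^^^^^^^^^^^^^^^^
  File "fit.py", line 20, in render
    h=cv2.convexHull((proj(cam,P)*4+1.5).astype(np.float32)).round().astype(np.int32); cv2.fillConvexPoly(m,h,255)
                      ~~~~^^^^^^^
  File "h.py", line 7, in proj
    c=ctrl.camera_info(cam); Rc=R.from_rotvec(c['attitude']).as_matrix()
ValueError: time passes only in moves, steps and waits
```

```bash
cat >> h.py <<'E'
_C={'scene':{'fx':490.1043276822117,'cx':312.4192712196658,'cy':195.9728721256335,'origin':np.array([1579.7485928,402.32938974,753.12125594]),'attitude':np.array([-1.36267145,-1.89945441,1.09918046])},
'top':{'fx':438.69687737158205,'cx':323.06035307484876,'cy':195.48842455688674,'origin':np.array([437.35886726,2.79612437,1134.45962913]),'attitude':np.array([-2.18864393,2.18206302,-0.09442895])}}
TC=np.array([[-1.06802038e-03,-9.65792312e-01,-2.59314616e-01,71.0764094],[9.99999322e-01,-1.15196643e-03,1.71763068e-04,-1.40840564],[-4.64609184e-04,-2.59314257e-01,9.65792887e-01,20.9304988],[0,0,0,1]])
WRIST=dict(f=309.70691628693146,cx=319.9475949960293,cy=194.57420579657634)
TP=[None]  # (pos, rotvec) for wrist
def proj(cam,P):
    if cam=='wrist':
        pos,rv=TP[0]; T=np.eye(4);T[:3,:3]=R.from_rotvec(rv).as_matrix();T[:3,3]=pos; W=T@TC
        q=(np.asarray(P,float)-W[:3,3])@W[:3,:3]; n=np.linalg.norm(q[:,:2],axis=1); th=np.arctan2(n,q[:,2])
        return q[:,:2]/n[:,None]*th[:,None]*WRIST['f']+[WRIST['cx'],WRIST['cy']]
    c=_C[cam]; Rc=R.from_rotvec(c['attitude']).as_matrix(); q=(np.asarray(P,float)-c['origin'])@Rc
    return np.stack([c['fx']*q[:,0]/q[:,2]+c['cx'],c['fx']*q[:,1]/q[:,2]+c['cy']],1)
def unproj(cam,uv,z):
    if cam=='wrist':
        pos,rv=TP[0]; T=np.eye(4);T[:3,:3]=R.from_rotvec(rv).as_matrix();T[:3,3]=pos; W=T@TC
        d=np.array([uv[0]-WRIST['cx'],uv[1]-WRIST['cy']]);r=np.hypot(*d);th=r/WRIST['f']
        d=W[:3,:3]@np.r_[d/r*np.sin(th),np.cos(th)]; o=W[:3,3]
    else:
        c=_C[cam]; d=R.from_rotvec(c['attitude']).as_matrix()@np.array([(uv[0]-c['cx'])/c['fx'],(uv[1]-c['cy'])/c['fx'],1]); o=c['origin']
    return o+d*(z-o[2])/d[2]
E
time python3 f1.py
```

```text
['top'] [ 5.742335e+02  1.425362e+02 -1.884000e-01]
[[-0.3, 0.8], [-0.1, 1.0], [1.1, -0.5], [-0.3, 0.4], [-0.4, -0.7], [0.1, -0.9], [-1.1, -2.0], [-2.4, -1.0], [-0.5, -1.3]]
['scene'] [ 5.778564e+02  1.423902e+02 -2.356000e-01]
[[-2.1, -2.7], [-2.6, 0.6], [3.5, 0.1], [-1.6, -2.6], [1.6, -2.9], [1.6, -0.9], [0.1, -0.0], [-0.3, -0.4], [0.2, 0.4]]
['top', 'scene'] [ 5.747708e+02  1.434954e+02 -1.980000e-01]
[[-1.0, 0.2], [-1.0, 1.0], [1.2, -0.3], [-0.9, -0.1], [-0.4, -1.1], [-0.0, -0.8], [-0.5, -1.6], [-1.6, -0.8], [-0.0, -1.0]]
[ 522.2920887  -351.30518635   50.        ] [ 482.05908138 -201.46973944   50.        ]
R ['top'] [ 5.24840e+02 -3.57529e+02 -1.95000e-01] (np.float64(69.71764705882353), np.int64(1444))
R ['scene'] [ 5.20715e+02 -3.56616e+02 -1.21000e-01] (np.float64(65.90196078431373), np.int64(1076))
R ['top', 'scene'] [ 5.23528e+02 -3.57184e+02 -1.88000e-01] (np.float64(166.13333333333333), np.int64(2520))
L ['top'] [ 4.83059e+02 -1.98914e+02  3.47000e-01] (np.float64(47.93333333333333), np.int64(1339))
L ['scene'] [ 4.79068e+02 -1.98450e+02  3.48000e-01] (np.float64(75.8078431372549), np.int64(774))
L ['top', 'scene'] [ 4.82712e+02 -1.98401e+02  3.49000e-01] (np.float64(145.19607843137254), np.int64(2113))
short ['top'] [ 6.54637e+02 -1.25949e+02 -1.75000e-01] (np.float64(42.47450980392157), np.int64(653))
short ['scene'] [ 6.55134e+02 -1.22828e+02 -2.10000e-02] (np.float64(76.79215686274509), np.int64(805))
short ['top', 'scene'] [ 6.54291e+02 -1.25707e+02 -2.02000e-01] (np.float64(135.81960784313725), np.int64(1458))
laid ['top'] [ 6.07826e+02  1.69365e+02 -1.87000e-01] (np.float64(78.92941176470589), np.int64(1306))
laid ['scene'] [ 5.89539e+02  1.70882e+02 -7.40000e-02] (np.float64(406.5019607843137), np.int64(916))
laid ['top', 'scene'] [ 6.07582e+02  1.70267e+02 -1.55000e-01] (np.float64(561.1411764705882), np.int64(2222))
real	0m29.737s
user	0m31.016s
sys	0m7.749s
```

```bash
cat > mv.py <<'E'
import sys
from h import *
o=ctrl.get_obs(); Rm=R.from_rotvec(o['orientation']).as_matrix(); p=o['ee_pos']
yaw=np.arctan2(Rm[1,0],Rm[0,0])
def st(): print('t',round(o['t'],2),'pos',p.round(1),'yaw',round(yaw,4),'zax',Rm[:,2].round(4),'w',round(o['width'],1),'F',o['ft_force'].round(1),'j',o['qpos'].round(2))
if __name__=='__main__':
    st()
    if len(sys.argv)>4:
        tx,ty,tz,ty_=map(float,sys.argv[1:5])
        dyaw=ty_-yaw; print('turn tool z deg',np.degrees(-dyaw).round(2))
        c,s=np.cos(ty_),np.sin(ty_); d=np.array([tx,ty,tz])-p
        t=np.array([c*d[0]+s*d[1],s*d[0]-c*d[1],-d[2]]); print('tool shift after turn mm',t.round(1),'norm',np.linalg.norm(t).round(1))
E
python3 mv.py 483 -199 380 .347
```

```text
t 0.85 pos [ 174.4 -600.2  404.7] yaw 0.2827 zax [-0.  0. -1.] w 87.8 F [-0.2 -0.  -0.8] j [-1.31  0.42  1.63  0.    1.09 -0.02]
turn tool z deg -3.68
tool shift after turn mm [ 426.6 -272.3   24.7] norm 506.7
```

Call:
{"fn": "jog_arm", "kwargs": {"steps": [[[0,0,0,0,0,-3.7,0],[0.0305,-0.0195,0.0018,0,0,0,0],[0.0305,-0.0195,0.0018,0,0,0,0],[0.0305,-0.0195,0.0018,0,0,0,0],[0.0305,-0.0195,0.0018,0,0,0,0],[0.0305,-0.0195,0.0018,0,0,0,0],[0.0305,-0.0195,0.0018,0,0,0,0],[0.0305,-0.0195,0.0018,0,0,0,0],[0.0305,-0.0195,0.0018,0,0,0,0],[0.0305,-0.0195,0.0018,0,0,0,0],[0.0305,-0.0195,0.0018,0,0,0,0],[0.0305,-0.0195,0.0018,0,0,0,0],[0.0305,-0.0195,0.0018,0,0,0,0],[0.0305,-0.0195,0.0018,0,0,0,0],[0.0305,-0.0195,0.0018,0,0,0,0],[0,0,0,0,0,0,0],[0,0,0,0,0,0,0]]]}}

```text
t: 2.27
ee_pos: [483.9, -196.6, 379.4]
orientation: [3.093, 0.549, -0.0]
ft_force: [-1.2, -0.2, -1.4]
width: 44.1
```

```bash
cat > look.py <<'E'
from mv import *
import sys
st(); TP[0]=(p,o['orientation']); im=save('wrist',sys.argv[1])
E
cat > w1.py <<'E'
from look import *
from fit import *
for L,bar,th in ((120,44,'case_a'),):
  for r in ctrl.trace(th,'wrist'):
    m=r['pixels']; ys,xs=np.nonzero(m); p0=unproj('wrist',(xs.mean(),ys.mean()),40)
    print(round(r['p'],2),np.round(r['bbox']),m.sum(),p0.round(0))
    if m.sum()<1000: continue
    rs=min((fitcase([('wrist',m)],[p0[0],p0[1],a],0,L,bar) for a in (-.2,.35)),key=lambda r:r[1]); print(rs[0].round(3),rs[1:])
E
python3 w1.py w1.png
```

```text
t 2.27 pos [ 483.9 -196.6  379.4] yaw 0.351 zax [-0.e+00 -1.e-04 -1.e+00] w 44.1 F [-1.2 -0.2 -1.4] j [-0.41  0.31  1.88 -0.    0.96  0.81]
['top'] [ 5.742335e+02  1.425362e+02 -1.884000e-01]
[[-0.3, 0.8], [-0.1, 1.0], [1.1, -0.5], [-0.3, 0.4], [-0.4, -0.7], [0.1, -0.9], [-1.1, -2.0], [-2.4, -1.0], [-0.5, -1.3]]
['scene'] [ 5.778564e+02  1.423902e+02 -2.356000e-01]
[[-2.1, -2.7], [-2.6, 0.6], [3.5, 0.1], [-1.6, -2.6], [1.6, -2.9], [1.6, -0.9], [0.1, -0.0], [-0.3, -0.4], [0.2, 0.4]]
['top', 'scene'] [ 5.747708e+02  1.434954e+02 -1.980000e-01]
[[-1.0, 0.2], [-1.0, 1.0], [1.2, -0.3], [-0.9, -0.1], [-0.4, -1.1], [-0.0, -0.8], [-0.5, -1.6], [-1.6, -0.8], [-0.0, -1.0]]
0.81 [261. 312. 344. 346.] 2494 [ 292. -240.   40.]
[ 267.618 -238.651   -0.522] (np.float64(2515.6470588235293), np.int64(2494))
0.78 [405. 137. 508. 253.] 6091 [ 526. -347.   40.]
[ 5.24127e+02 -3.55374e+02 -1.84000e-01] (np.float64(415.435294117647), np.int64(6091))
0.62 [292. 121. 350. 239.] 6571 [ 487. -196.   40.]
[ 4.85181e+02 -1.96433e+02  3.33000e-01] (np.float64(192.60000000000002), np.int64(6571))
```

View pics/w1.png

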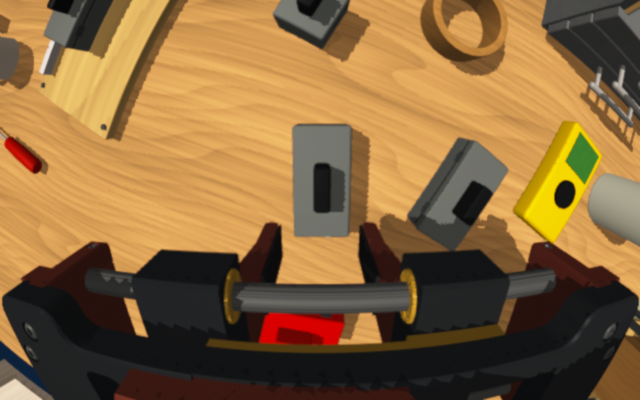

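Call:
{"fn": "jog_arm", "kwargs": {"steps": [[[0,0.001,0.036,0,0,0.6,0],[0,0,0.036,0,0,0,0],[0,0,0.036,0,0,0,0],[0,0,0.026,0,0,0,0],[0,0,0.01,0,0,0,0],[0,0,0,0,0,0,1],[0,0,0,0,0,0,1],[0,0,0,0,0,0,1],[0,0,0,0,0,0,1],[0,0,0,0,0,0,1],[0,0,0,0,0,0,1]]]}}

```text
t: 3.28
ee_pos: [483.4, -199.2, 236.2]
orientation: [3.097, 0.526, 0.001]
ft_force: [-0.3, -1.1, 2.9]
width: 16.1
```

```bash
python3 mv.py 600 100 350 -.19
```

```text
t 3.28 pos [ 483.4 -199.2  236.2] yaw 0.3368 zax [ 1.e-03 -4.e-04 -1.e+00] w 16.1 F [-0.3 -1.1  2.9] j [-0.41  0.54  1.95 -0.    0.65  0.82]
turn tool z deg 30.18
tool shift after turn mm [  58.  -315.8 -113.8] norm 340.7
```

Call:
{"fn": "jog_arm", "kwargs": {"steps": [[[0,0,-0.02,0,0,0,1],[0,0,-0.03,0,0,6,1],[0,0,-0.03,0,0,6,1],[0,0,-0.03,0,0,6,1],[0,0,-0.025,0,0,6,1],[0,0,0,0,0,6.2,1],[0.0047,-0.0318,0,0,0,0,1],[0.0047,-0.0318,0,0,0,0,1],[0.0047,-0.0318,0,0,0,0,1],[0.0047,-0.0318,0,0,0,0,1],[0.0047,-0.0318,0,0,0,0,1],[0.0047,-0.0318,0,0,0,0,1],[0.0047,-0.0318,0,0,0,0,1],[0.0047,-0.0318,0,0,0,0,1],[0.0047,-0.0318,0,0,0,0,1],[0.0047,-0.0318,0,0,0,0,1],[0,0,0,0,0,0,1],[0,0,0,0,0,0,1]]]}}

```text
t: 4.78
ee_pos: [589.5, 105.8, 370.3]
orientation: [3.128, -0.294, -0.0]
ft_force: [0.1, 0.4, -1.5]
width: 15.5
```

```bash
python3 look.py w2.png
python3 - <<'E'
from h import *
save('top','top2.png')
im=cv2.imread('pics/top2.png'); cv2.imwrite('pics/top2z.png',cv2.resize(im[95:245,200:360],None,fx=4,fy=4,interpolation=cv2.INTER_CUBIC))
E
```

```text
t 4.78 pos [589.5 105.8 370.3] yaw -0.1872 zax [-3.e-04 -2.e-04 -1.e+00] w 15.5 F [ 0.1  0.4 -1.5] j [ 0.16  0.43  1.72 -0.    1.    1.92]
```

View pics/w2.png

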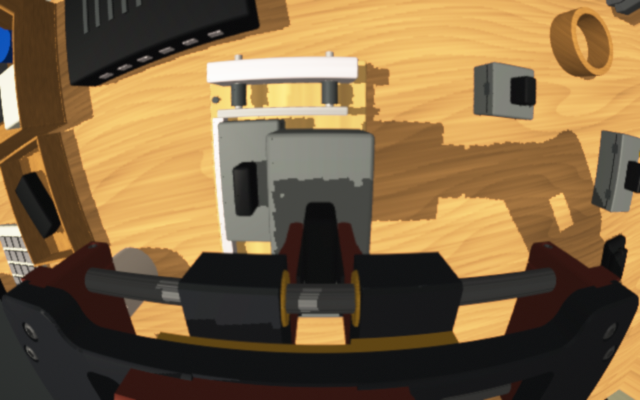

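View pics/top2z.png

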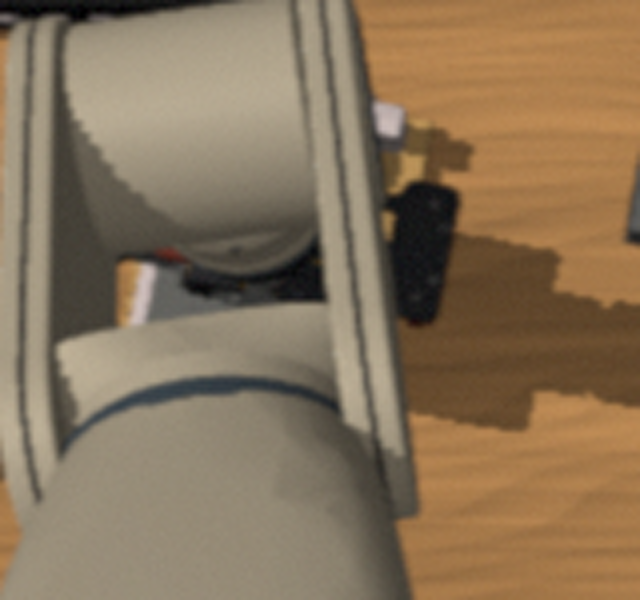

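```bash
cat > ov.py <<'E'
from mv import *
def bw(p,q):
    c,s=np.cos(p[2]),np.sin(p[2]); q=np.asarray(q,float)
    return np.array([p[0]+c*q[0]-s*q[1],p[1]+s*q[0]+c*q[1],q[2]])
B=np.array([float(a) for a in sys.argv[3:6]]) if len(sys.argv)>5 else np.array([574.3,142.7,-.189])
TP[0]=(p,o['orientation'])
def polys():
    L=[]
    for cx,cy,z in ((27,32,70),):
        L.append([(cx-60,cy-30,z),(cx+60,cy-30,z),(cx+60,cy+30,z),(cx-60,cy+30,z)])
    L.append([(90,61,66),(90,-61,66)]); L.append([(-90,64,38),(90,64,38)]); L.append([(-125,85,20),(-125,-85,20),(150,-85,20),(150,85,20)])
    return [[bw(B,q) for q in l] for l in L]
if __name__=='__main__':
    im=cv2.imread('pics/'+sys.argv[1]); x0,y0,x1,y1=180,40,400,260; k=2.7
    z=cv2.resize(im[y0:y1,x0:x1],None,fx=k,fy=k,interpolation=cv2.INTER_CUBIC)
    for l in polys():
        pts=((proj('wrist',l)-[x0,y0]+.5)*k).round().astype(np.int32); cv2.polylines(z,[pts],len(l)>2,(0,0,255),1)
    # held case top in tool frame
    zz=p[2]-163-72+50-1
    c,s=np.cos(yaw),np.sin(yaw); h=[np.array([p[0]+c*a-s*b,p[1]+s*a+c*b,zz]) for a,b in((-58.7,-30),(61.3,-30),(61.3,30),(-58.7,30))]
    pts=((proj('wrist',h)-[x0,y0]+.5)*k).round().astype(np.int32); cv2.polylines(z,[pts],True,(255,255,0),1)
    cv2.imwrite('pics/'+sys.argv[2],z)
E
python3 ov.py w2.png w2o.png
```

```text
(no output)
```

View pics/w2o.png

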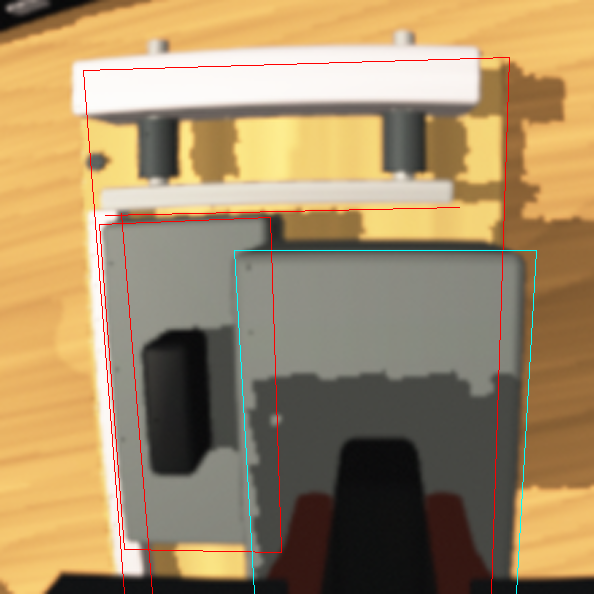

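Call:
{"fn": "jog_arm", "kwargs": {"steps": [[[0,0,0.03,0,0,0,1],[0,0,0.03,0,0,0,1],[0,0,0.025,0,0,0,1],[0,0,0.015,0,0,0,1],[0,0,0.008,0,0,0,1],[0,0,0.003,0,0,0,1],[0,0,0.001,0,0,0,1],[0,0,0,0,0,0,1]]]}}

```text
t: 5.55
ee_pos: [589.9, 103.9, 259.3]
orientation: [-3.127, 0.299, -0.002]
ft_force: [0.8, -0.2, -1.9]
width: 15.9
```

```bash
python3 look.py w3.png; python3 ov.py w3.png w3o.png
```

```text
t 5.55 pos [589.9 103.9 259.3] yaw -0.1908 zax [ 1.2e-03  2.0e-04 -1.0e+00] w 15.9 F [ 0.8 -0.2 -1.9] j [ 0.15  0.58  1.77 -0.    0.79  1.92]
```

View pics/w3o.png

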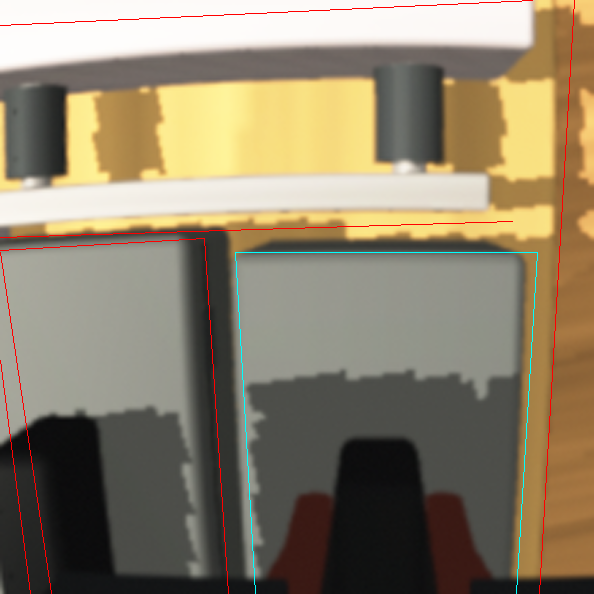

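Call:
{"fn": "jog_arm", "kwargs": {"steps": [[[0.002,-0.002,0.001,0,0,0,1],[0.001,-0.002,0.001,0,0,0,1],[0,0,0.001,0,0,0,1],[0,0,0,0,0,0,1],[0,0,0,0,0,0,1]]]}}

```text
t: 6.02
ee_pos: [593.9, 108.0, 256.2]
orientation: [-3.127, 0.298, -0.003]
ft_force: [2.7, 1.2, 2.3]
width: 15.9
```

```bash
python3 mv.py
```

```text
t 6.02 pos [593.9 108.  256.2] yaw -0.19 zax [ 2.e-03  5.e-04 -1.e+00] w 15.9 F [2.7 1.2 2.3] j [0.16 0.59 1.76 0.   0.79 1.92]
```

Call:
{"fn": "jog_arm", "kwargs": {"steps": [[[0,0,0,0,0,0,0.1],[0,0,0,0,0,0,0.1],[0,0,0,0,0,0,0.1],[0,0,0,0,0,0,0.1],[0,0,-0.01,0,0,0,0.1],[0,0,-0.02,0,0,0,0.1],[0,0,-0.03,0,0,0,0.1],[0,0,-0.03,0,0,0,0.1],[0,0,-0.03,0,0,0,0.1],[0,0,0,0,0,0,0.1]]]}}

```text
t: 6.85
ee_pos: [595.0, 107.9, 382.3]
orientation: [-3.125, 0.298, -0.015]
ft_force: [1.7, 1.5, 1.2]
width: 39.9
```

```bash
python3 look.py w4.png; python3 ov.py w4.png w4o.png; python3 mv.py 524.5 -356.5 370 -.19
```

```text
t 6.85 pos [595.  107.9 382.3] yaw -0.1902 zax [ 0.01    0.0016 -0.9999] w 39.9 F [1.7 1.5 1.2] j [ 0.16  0.42  1.7  -0.    1.02  1.92]
t 6.9 pos [594.2 107.8 379.6] yaw -0.1902 zax [ 0.0071  0.0011 -1.    ] w 39.6 F [-0.6 -0.2  0.4] j [ 0.16  0.42  1.7  -0.    1.01  1.92]
turn tool z deg -0.01
tool shift after turn mm [ 19.2 469.1   9.6] norm 469.6
```

View pics/w4.png

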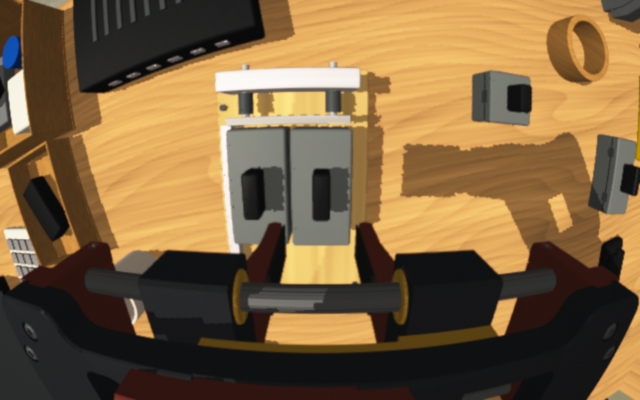

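Call:
{"fn": "jog_arm", "kwargs": {"steps": [[[0.0016,0.0391,0,0,0,0,0],[0.0016,0.0391,0,0,0,0,0],[0.0016,0.0391,0,0,0,0,0],[0.0016,0.0391,0,0,0,0,0],[0.0016,0.0391,0,0,0,0,0],[0.0016,0.0391,0,0,0,0,0],[0.0016,0.0391,0,0,0,0,0],[0.0016,0.0391,0,0,0,0,0],[0.0016,0.0391,0,0,0,0,0],[0.0016,0.0391,0,0,0,0,0],[0.0016,0.0391,0,0,0,0,0],[0.0016,0.0391,0,0,0,0,0],[0,0,0,0,0,0,0],[0,0,0,0,0,0,0],[0,0,0,0,0,0,0]]]}}

```text
t: 8.15
ee_pos: [523.0, -356.3, 374.4]
orientation: [-3.126, 0.299, 0.003]
ft_force: [-0.4, 1.0, -0.3]
width: 43.4
```

```bash
python3 w1.py w5.png | grep -v '\[\[' ; python3 mv.py 524.5 -356.5 236 -.188
```

```text
t 8.15 pos [ 523.  -356.3  374.4] yaw -0.191 zax [-0.0017  0.0016 -1.    ] w 43.4 F [-0.4  1.  -0.3] j [-0.62  0.47  1.63  0.    1.04  1.14]
['top'] [ 5.742335e+02  1.425362e+02 -1.884000e-01]
['scene'] [ 5.778564e+02  1.423902e+02 -2.356000e-01]
['top', 'scene'] [ 5.747708e+02  1.434954e+02 -1.980000e-01]
0.75 [  0. 159.  46. 240.] 3035 [593. 114.  40.]
[ 5.95355e+02  1.39746e+02 -2.05000e-01] (np.float64(139.8901960784314), np.int64(3035))
0.64 [256. 321. 308. 347.] 1026 [ 334. -271.   40.]
[ 272.011 -248.54    -0.326] (np.float64(2487.274509803922), np.int64(1026))
0.57 [288. 120. 350. 240.] 6774 [ 527. -356.   40.]
[ 5.25266e+02 -3.55048e+02 -2.10000e-01] (np.float64(201.4745098039216), np.int64(6774))
t 8.25 pos [ 523.5 -355.3  374.9] yaw -0.189 zax [-0.0012  0.0011 -1.    ] w 43.7 F [-0.3 -0.6 -0.7] j [-0.62  0.47  1.63  0.    1.04  1.14]
turn tool z deg -0.06
tool shift after turn mm [  1.2   1.  138.9] norm 138.9
```

View pics/w5.png

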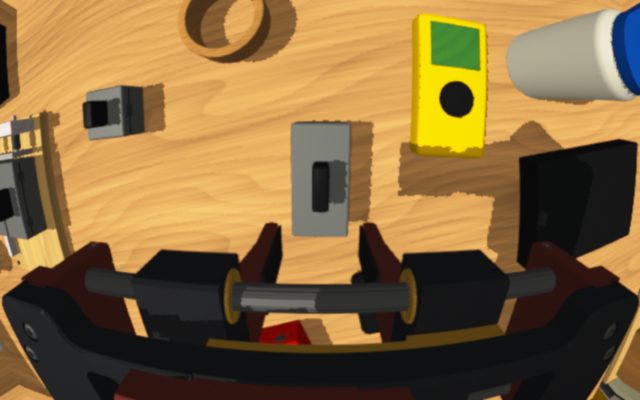

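Call:
{"fn": "jog_arm", "kwargs": {"steps": [[[0.001,0.001,0.036,0,0,0.5,0],[0,0,0.036,0,0,0,0],[0,0,0.036,0,0,0,0],[0,0,0.021,0,0,0,0],[0,0,0.01,0,0,0,0],[0,0,0,0,0,0,1],[0,0,0,0,0,0,1],[0,0,0,0,0,0,1],[0,0,0,0,0,0,1],[0,0,0,0,0,0,1],[0,0,0,0,0,0,1]]]}}

```text
t: 9.17
ee_pos: [524.5, -357.9, 237.6]
orientation: [3.125, -0.312, 0.002]
ft_force: [-0.1, 1.6, 5.0]
width: 16.1
```

```bash
python3 - <<'E'
import numpy as np
B=(574.3,142.7,-.189);c,s=np.cos(B[2]),np.sin(B[2])
for x,y in((-72,0),(-68,0),(-80,0)): print(B[0]+c*x-s*y,B[1]+s*x+c*y)
E
python3 mv.py 495.7 157.7 370 1.382
```

```text
503.582132585534 156.227129346244
507.5109029974488 155.47562216034154
495.72459176170446 157.73014371804888
t 9.17 pos [ 524.5 -357.9  237.6] yaw -0.1989 zax [ 1.3e-03 -8.0e-04 -1.0e+00] w 16.1 F [-0.1  1.6  5. ] j [-0.62  0.65  1.69  0.    0.8   1.15]
turn tool z deg -90.58
tool shift after turn mm [ 501.  -125.  -132.4] norm 533.1
```

Call:
{"fn": "jog_arm", "kwargs": {"steps": [[[0,0,-0.02,0,0,0,1],[0,0,-0.03,0,0,-6.97,1],[0,0,-0.03,0,0,-6.97,1],[0,0,-0.03,0,0,-6.97,1],[0,0,-0.022,0,0,-6.97,1],[0,0,0,0,0,-6.97,1],[0,0,0,0,0,-6.97,1],[0,0,0,0,0,-6.97,1],[0,0,0,0,0,-6.97,1],[0,0,0,0,0,-6.97,1],[0,0,0,0,0,-6.97,1],[0,0,0,0,0,-6.97,1],[0,0,0,0,0,-6.97,1],[0,0,0,0,0,-6.97,1],[0,0,0,0,0,0,1]]]}}

```text
t: 10.42
ee_pos: [524.0, -357.8, 368.6]
orientation: [-2.416, -2.008, 0.0]
ft_force: [0.4, 0.4, -2.6]
width: 15.5
```

```bash
python3 mv.py 503.2 154.3 370 1.382
```

```text
t 10.42 pos [ 524.  -357.8  368.6] yaw 1.3867 zax [-2.e-04  1.e-04 -1.e+00] w 15.5 F [ 0.4  0.4 -2.6] j [-0.62  0.48  1.63 -0.    1.03 -0.43]
turn tool z deg 0.27
tool shift after turn mm [ 499.1 -116.5   -1.4] norm 512.5
```

Call:
{"fn": "jog_arm", "kwargs": {"steps": [[[0.0356,-0.0083,0,0,0,0.2,1],[0.0356,-0.0083,0,0,0,0,1],[0.0356,-0.0083,0,0,0,0,1],[0.0356,-0.0083,0,0,0,0,1],[0.0356,-0.0083,0,0,0,0,1],[0.0356,-0.0083,0,0,0,0,1],[0.0356,-0.0083,0,0,0,0,1],[0.0356,-0.0083,0,0,0,0,1],[0.0356,-0.0083,0,0,0,0,1],[0.0356,-0.0083,0,0,0,0,1],[0.0356,-0.0083,0,0,0,0,1],[0.0356,-0.0083,0,0,0,0,1],[0.0356,-0.0083,0,0,0,0,1],[0.0356,-0.0083,0,0,0,0,1],[0,0,0,0,0,0,1],[0,0,0,0,0,0,1],[0,0,0,0,0,0,1]]]}}

```text
t: 11.83
ee_pos: [504.8, 153.4, 368.5]
orientation: [2.425, 1.997, -0.001]
ft_force: [0.4, -0.1, -1.6]
width: 15.9
```

```bash
python3 look.py w6.png
python3 - <<'E'
from h import *
save('scene','s6.png')
E
python3 mv.py 503.2 154.3 257 1.382
```

```text
t 11.83 pos [504.8 153.4 368.5] yaw 1.3777 zax [-2.e-04 -4.e-04 -1.e+00] w 15.9 F [ 0.4 -0.1 -1.6] j [ 0.27  0.33  1.87 -0.    0.94  0.47]
t 11.93 pos [505.  152.5 368.5] yaw 1.3765 zax [-3.e-04 -3.e-04 -1.e+00] w 16.1 F [ 0.5 -0.8 -2. ] j [ 0.27  0.33  1.87 -0.    0.94  0.47]
turn tool z deg -0.32
tool shift after turn mm [  1.4  -2.1 111.5] norm 111.5
```

View pics/w6.png

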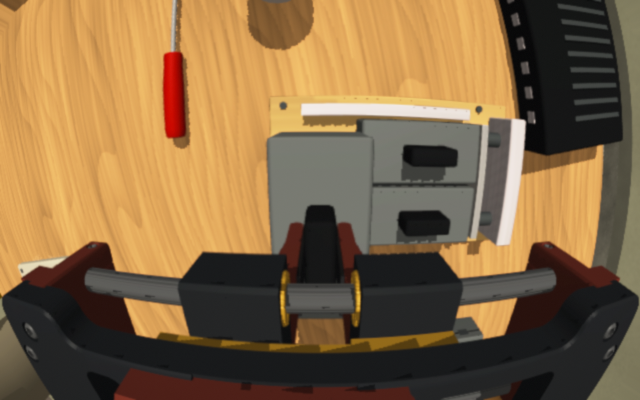

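View pics/s6.png

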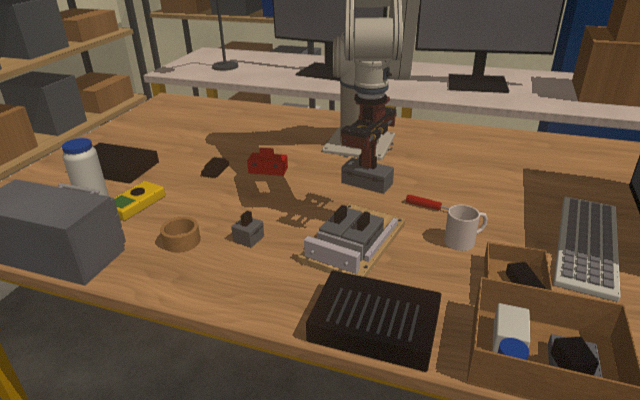

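Run:
```python
from mv import *
TP[0]=([504.8,153.4,368.5],[2.425,1.997,-.001])
B=(574.3,142.7,-.189);c,s=np.cos(B[2]),np.sin(B[2])
def b(uv,z):
    w=unproj('wrist',uv,z)-[B[0],B[1],0]; return np.round([c*w[0]+s*w[1],-s*w[0]+c*w[1]],1)
print('laid near-left',b((360.5,122),70),'far left',b((479,126),70),'a far-right',b((475,242),70),'plate',b((487,126),66),b((482,238),66))
zt=368.5-237.6+50
print('held left-far corner',b((268.5,136),zt),'right-far',b((373,138),zt),'tool',[c*(504.8-B[0])+s*(153.4-B[1]),-s*(504.8-B[0])+c*(153.4-B[1])])
im=cv2.imread('pics/w6.png'); cv2.imwrite('pics/w6z.png',cv2.resize(im[90:260,255:535],None,fx=2.8,fy=2.8,interpolation=cv2.INTER_CUBIC))
```

```text
laid near-left [-35.2  60.8] far left [83.5 62.2] a far-right [ 94.2 -59.7] plate [95.3 62.8] [104.9 -57.2]
held left-far corner [-99.3  56.6] right-far [-42.7  55.3] tool [np.float64(-70.27266762930819), np.float64(-2.547976503182918)]
```

View pics/w6z.png

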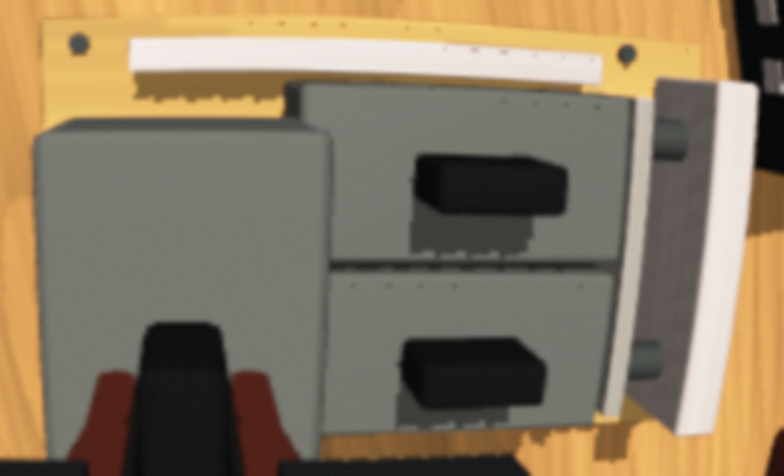

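Call:
{"fn": "jog_arm", "kwargs": {"steps": [[[0,0,0.03,0,0,-0.3,1],[0,0,0.03,0,0,0,1],[0,0,0.025,0,0,0,1],[0,0,0.015,0,0,0,1],[0,0,0.006,0,0,0,1],[0,0,0.002,0,0,0,1],[0,0,0,0,0,0,1],[0,0,0,0,0,0,1]]]}}

```text
t: 12.6
ee_pos: [505.6, 153.3, 261.5]
orientation: [2.419, 2.003, 0.002]
ft_force: [-0.1, -1.6, -1.5]
width: 15.6
```

```bash
python3 look.py w7.png
python3 - <<'E'
from h import *
save('scene','s7.png')
im=cv2.imread('pics/w7.png'); a=cv2.resize(im[90:260,225:535],None,fx=2.5,fy=2.5,interpolation=cv2.INTER_CUBIC)
cv2.imwrite('pics/w7z.png',a)
E
python3 mv.py
```

```text
t 12.6 pos [505.6 153.3 261.5] yaw 1.3833 zax [ 1.6e-03  4.0e-04 -1.0e+00] w 15.6 F [-0.1 -1.6 -1.5] j [ 0.27  0.5   1.93 -0.    0.71  0.46]
t 12.7 pos [505.6 153.5 261.7] yaw 1.3838 zax [ 2.1e-03  6.0e-04 -1.0e+00] w 15.8 F [-0.   0.  -1.7] j [ 0.27  0.5   1.93 -0.    0.71  0.46]
```

View pics/w7z.png

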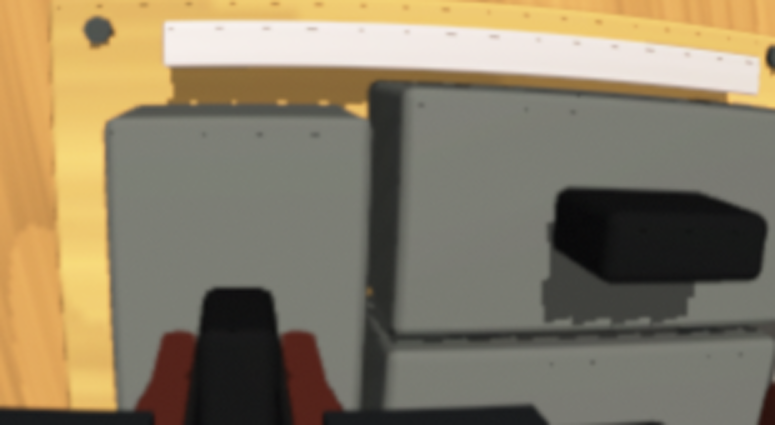

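Call:
{"fn": "jog_arm", "kwargs": {"steps": [[[0,0,0.001,0,0,0,1],[0,0,0.001,0,0,0,1],[0,0,0.001,0,0,0,1],[0,0,0,0,0,0,1],[0,0,0,0,0,0,1]]]}}

```text
t: 13.12
ee_pos: [505.1, 153.7, 257.6]
orientation: [2.419, 2.005, 0.001]
ft_force: [-0.2, 0.3, -0.7]
width: 15.8
```

```bash
python3 mv.py
```

```text
t 13.12 pos [505.1 153.7 257.6] yaw 1.3843 zax [ 4.e-04  1.e-04 -1.e+00] w 15.8 F [-0.2  0.3 -0.7] j [0.27 0.51 1.93 0.   0.7  0.46]
```

Call:
{"fn": "jog_arm", "kwargs": {"steps": [[[0,0,0.0006,0,0,0,1],[0,0,0,0,0,0,1],[0,0,0,0,0,0,1]]]}}

```text
t: 13.37
ee_pos: [505.1, 153.6, 257.6]
orientation: [2.419, 2.005, 0.0]
ft_force: [-2.5, -1.4, 7.3]
width: 15.7
```

Call:
{"fn": "jog_arm", "kwargs": {"steps": [[[0,0,0.0005,0,0,0,1],[0,0,0,0,0,0,1],[0,0,0,0,0,0,1]]]}}

```text
t: 13.62
ee_pos: [505.1, 153.6, 257.6]
orientation: [2.419, 2.005, 0.001]
ft_force: [-4.7, -0.3, 13.1]
width: 16.2
```

```bash
for i in 1 2 3; do python3 look.py w8_$i.png; done
```

```text
t 13.62 pos [505.1 153.6 257.6] yaw 1.3843 zax [ 4.e-04  1.e-04 -1.e+00] w 16.2 F [-4.7 -0.3 13.1] j [0.27 0.51 1.93 0.   0.7  0.46]
t 13.67 pos [505.1 153.6 257.6] yaw 1.3843 zax [ 4.e-04  1.e-04 -1.e+00] w 15.7 F [-4.7 -1.9 13.9] j [ 0.27  0.51  1.93 -0.    0.7   0.46]
t 13.72 pos [505.1 153.6 257.6] yaw 1.3843 zax [ 4.e-04  1.e-04 -1.e+00] w 15.9 F [-3.8 -0.3 13. ] j [0.27 0.51 1.93 0.   0.7  0.46]
```

Call:
{"fn": "jog_arm", "kwargs": {"steps": [[[0,0,-0.001,0,0,0,1],[0,0,0,0,0,0,1],[0,0,0,0,0,0,1],[0,0,0,0,0,0,1],[0,0,0,0,0,0,1]]]}}

```text
t: 14.18
ee_pos: [505.1, 153.6, 257.6]
orientation: [2.419, 2.005, 0.0]
ft_force: [-1.9, -2.1, 5.5]
width: 15.9
```

Call:
{"fn": "jog_arm", "kwargs": {"steps": [[[0,0.001,0,0,0,0,1],[0,0.001,0,0,0,0,1],[0,0.001,0,0,0,0,1],[0,0.001,0,0,0,0,1],[0,0.001,0,0,0,0,1],[0,0.001,0,0,0,0,1],[0,0,0,0,0,0,1],[0,0,0,0,0,0,1]]]}}

```text
t: 14.85
ee_pos: [510.2, 152.5, 257.7]
orientation: [-2.418, -2.004, 0.003]
ft_force: [-5.7, 0.3, 11.3]
width: 15.6
```

```bash
python3 look.py w9.png
python3 - <<'E'
from h import *
im=cv2.imread('pics/w9.png'); a=cv2.resize(im[90:260,225:535],None,fx=2.5,fy=2.5,interpolation=cv2.INTER_CUBIC)
cv2.imwrite('pics/w9z.png',a)
E
```

```text
t 14.85 pos [510.2 152.5 257.7] yaw 1.3842 zax [-2.5e-03 -1.0e-04 -1.0e+00] w 15.6 F [-5.7  0.3 11.3] j [0.27 0.51 1.92 0.   0.71 0.45]
```

View pics/w9z.png

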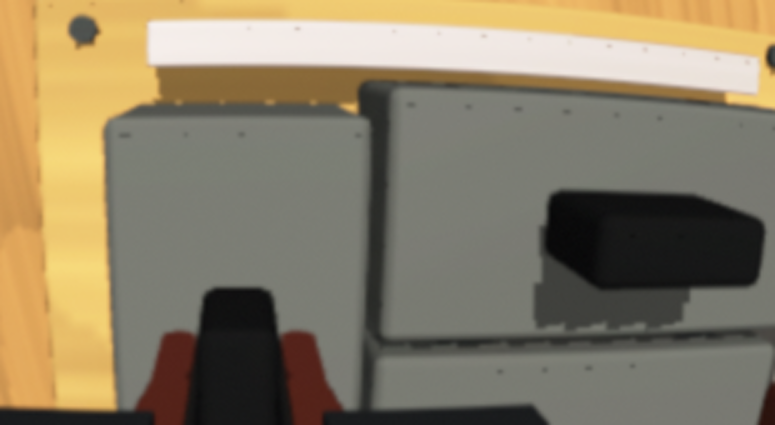

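Call:
{"fn": "jog_arm", "kwargs": {"steps": [[[0,0,-0.0008,0,0,0,1],[0,0,0,0,0,0,1],[0,0,0,0,0,0,1]]]}}

```text
t: 15.15
ee_pos: [510.9, 152.5, 257.9]
orientation: [-2.419, -2.005, 0.0]
ft_force: [0.4, 0.5, -2.0]
width: 15.9
```

Call:
{"fn": "jog_arm", "kwargs": {"steps": [[[0,0.001,0,0,0,0,1],[0,0.001,0,0,0,0,1],[0,0.001,0,0,0,0,1],[0,0,0,0,0,0,1],[0,0,0,0,0,0,1]]]}}

```text
t: 15.57
ee_pos: [513.6, 151.8, 257.9]
orientation: [-2.418, -2.005, 0.001]
ft_force: [-2.2, 1.4, -2.0]
width: 15.9
```

Call:
{"fn": "jog_arm", "kwargs": {"steps": [[[0,0.001,0,0,0,0,1],[0,0.001,0,0,0,0,1],[0,0.001,0,0,0,0,1],[0,0,0,0,0,0,1],[0,0,0,0,0,0,1]]]}}

```text
t: 15.98
ee_pos: [516.9, 151.3, 258.2]
orientation: [2.419, 2.005, 0.0]
ft_force: [-2.2, 0.3, -2.5]
width: 16.0
```

```bash
cat > lk.sh <<'E'
python3 look.py $1.png
python3 - <<'E'
from h import *
im=cv2.imread('pics/$1.png'); a=cv2.resize(im[90:260,225:535],None,fx=2.5,fy=2.5,interpolation=cv2.INTER_CUBIC)
cv2.imwrite('pics/$1z.png',a)
E
E
bash lk.sh w10
```

```text
t 15.98 pos [516.9 151.3 258.2] yaw 1.3842 zax [ 1.e-04  0.e+00 -1.e+00] w 16.0 F [-2.2  0.3 -2.5] j [ 0.26  0.52  1.91 -0.    0.72  0.45]
```

View pics/w10z.png

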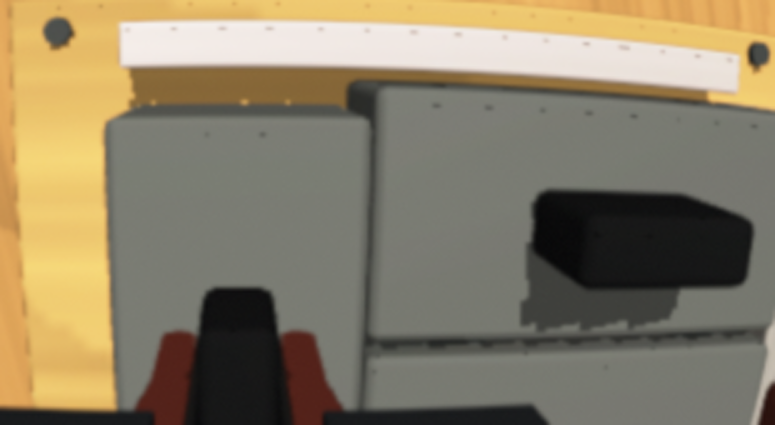

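Call:
{"fn": "jog_arm", "kwargs": {"steps": [[[0,0.001,0.0003,0,0,0,1],[0,0.001,0,0,0,0,1],[0,0.001,0,0,0,0,1],[0,0,0,0,0,0,1],[0,0,0,0,0,0,1]]]}}

```text
t: 16.45
ee_pos: [519.1, 150.9, 257.8]
orientation: [-2.418, -2.004, 0.003]
ft_force: [-6.2, 1.8, 1.3]
width: 15.6
```

Call:
{"fn": "jog_arm", "kwargs": {"steps": [[[0,0.001,0,0,0,0,1],[0,0.001,0,0,0,0,1],[0,0.001,0,0,0,0,1],[0,0,0,0,0,0,1],[0,0,0,0,0,0,1]]]}}

```text
t: 16.87
ee_pos: [521.4, 150.4, 257.8]
orientation: [-2.417, -2.003, 0.005]
ft_force: [-9.0, 2.3, 4.1]
width: 15.8
```

```bash
bash lk.sh w11
```

```text
t 16.87 pos [521.4 150.4 257.8] yaw 1.3839 zax [-4.e-03 -1.e-04 -1.e+00] w 15.8 F [-9.   2.3  4.1] j [0.26 0.52 1.9  0.   0.73 0.44]
```

View pics/w11.png

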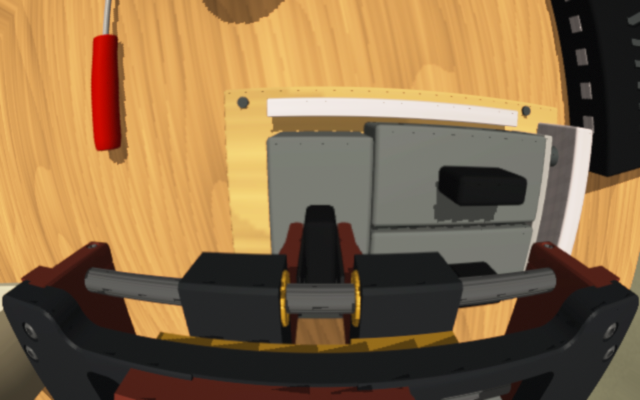

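Call:
{"fn": "jog_arm", "kwargs": {"steps": [[[0,0.001,0,0,0,0,1],[0,0.001,0,0,0,0,1],[0,0.001,-0.0003,0,0,0,1],[0,0,0,0,0,0,1],[0,0,0,0,0,0,1],[0,0,0,0,0,0,1]]]}}

```text
t: 17.42
ee_pos: [524.0, 149.9, 257.8]
orientation: [-2.417, -2.003, 0.006]
ft_force: [-9.6, 3.4, 1.9]
width: 15.7
```

```bash
bash lk.sh w12
python3 - <<'E'
from h import *
save('scene','s12.png'); im=cv2.imread('pics/s12.png'); cv2.imwrite('pics/s12z.png',cv2.resize(im[170:290,290:420],None,fx=5,fy=5,interpolation=cv2.INTER_CUBIC))
E
```

```text
t 17.42 pos [524.  149.9 257.8] yaw 1.3839 zax [-5.1e-03 -2.0e-04 -1.0e+00] w 15.7 F [-9.6  3.4  1.9] j [0.26 0.52 1.89 0.   0.73 0.44]
```

View pics/s12z.png

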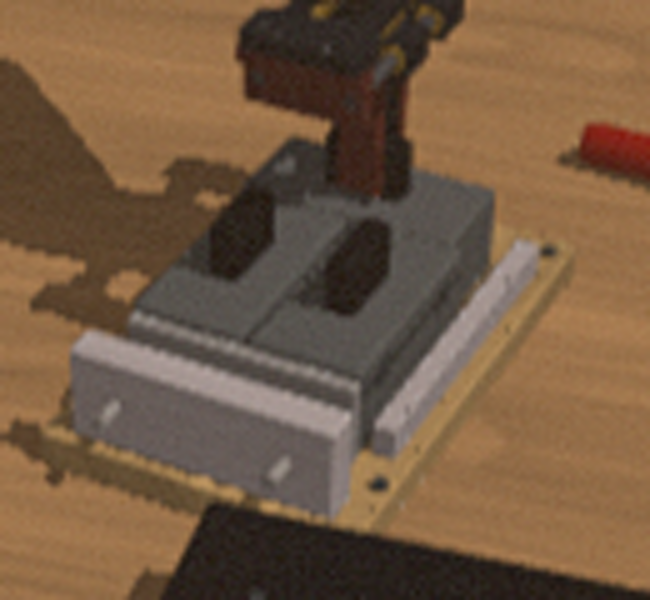

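View pics/w12.png

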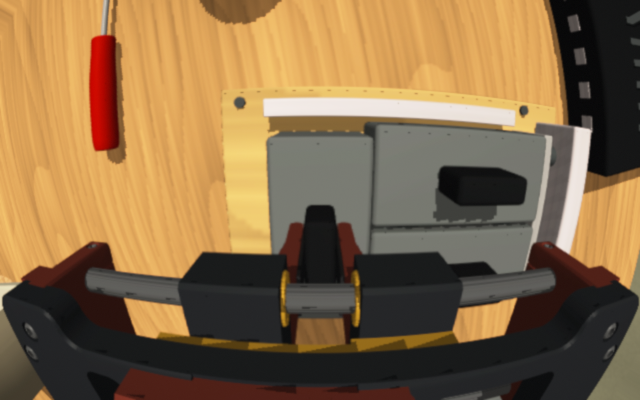

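Call:
{"fn": "jog_arm", "kwargs": {"steps": [[[0,0.001,0,0,0,0,1],[0,0.0008,0,0,0,0,1],[0,0,0,0,0,0,1],[0,0,0,0,0,0,1],[0,0,0,0,0,0,1],[0,0,0,0,0,0,1]]]}}

```text
t: 18.02
ee_pos: [525.1, 149.7, 257.9]
orientation: [-2.416, -2.002, 0.009]
ft_force: [-14.2, 4.8, 7.1]
width: 15.9
```

```bash
for i in 1 2 3 4; do python3 look.py w13_$i.png; done; bash lk.sh w13
python3 - <<'E'
from h import *
# plate displacement in scene: compare initial & now
save('scene','s13.png'); a=cv2.imread('pics/scene1.png');b=cv2.imread('pics/s13.png')
cv2.imwrite('pics/cmp.png',np.hstack([cv2.resize(i[210:280,295:375],None,fx=5,fy=5,interpolation=cv2.INTER_CUBIC) for i in(a,b)]))
B=(574.3,142.7,-.189);c,s=np.cos(B[2]),np.sin(B[2])
def w(x,y,z): return (B[0]+c*x-s*y,B[1]+s*x+c*y,z)
print(proj('scene',[w(90,61,66),w(100,61,66),w(90,-61,66),w(100,-61,66)]))
E
```

```text
t 18.02 pos [525.1 149.7 257.9] yaw 1.3838 zax [-7.1e-03 -2.0e-04 -1.0e+00] w 15.9 F [-14.2   4.8   7.1] j [0.26 0.53 1.89 0.   0.73 0.44]
t 18.07 pos [525.1 149.7 257.8] yaw 1.3839 zax [-7.1e-03 -2.0e-04 -1.0e+00] w 15.9 F [-13.8   4.8   6.5] j [0.26 0.53 1.89 0.   0.73 0.44]
t 18.12 pos [525.1 149.7 257.9] yaw 1.3839 zax [-7.1e-03 -2.0e-04 -1.0e+00] w 15.6 F [-14.    4.7   7.6] j [0.26 0.53 1.89 0.   0.73 0.44]
t 18.17 pos [525.1 149.7 257.9] yaw 1.3839 zax [-7.1e-03 -2.0e-04 -1.0e+00] w 16.1 F [-13.5   4.4   6.3] j [0.26 0.53 1.89 0.   0.73 0.44]
t 18.22 pos [525.1 149.7 257.9] yaw 1.3839 zax [-7.1e-03 -2.0e-04 -1.0e+00] w 15.9 F [-13.8   4.2   6.6] j [0.26 0.53 1.89 0.   0.73 0.44]
[[361.83896453 243.70148423]
 [359.98417809 245.96437359]
 [316.62442057 229.55136256]
 [314.57577778 231.62430761]]
```

View pics/cmp.png

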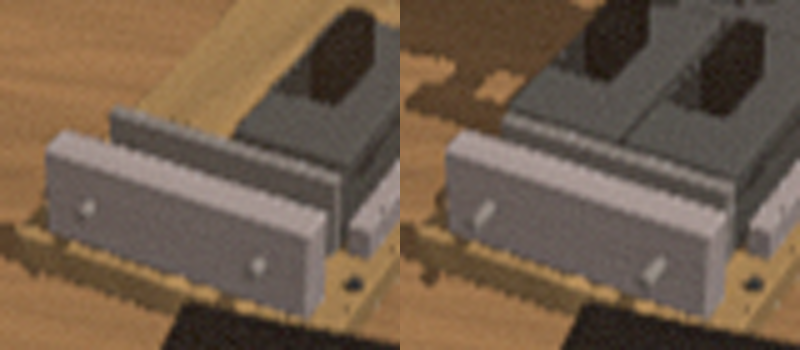

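View pics/w13z.png

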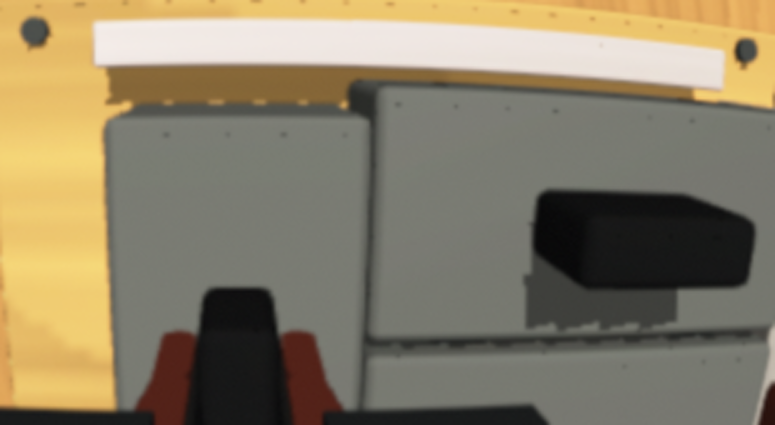

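Call:
{"fn": "jog_arm", "kwargs": {"steps": [[[0,0,0,0,0,0,1],[0,0,0,0,0,0,1],[0,0,0,0,0,0,1],[0,0,0,0,0,0,1],[0,0,0,0,0,0,1],[0,0,0,0,0,0,1]]]}}

```text
t: 18.82
ee_pos: [525.1, 149.7, 257.9]
orientation: [-2.416, -2.002, 0.009]
ft_force: [-13.3, 4.2, 6.8]
width: 15.6
```

Run:
```python
from h import *
o=ctrl.get_obs(); print(o['t'],o['ee_pos'],o['ft_force'],np.abs(o['qvel']).max())
print(ctrl.close_job())
```

```text
18.8167 [525.09610593 149.67541689 257.86312303] [-13.28561862   4.19548111   6.79884665] 0.001282205159627375
the job is handed in; nothing more can be done
None
```

I completed the layer and handed the job in at 18.8 s, with the gripper still holding the crosswise case and pushing steadily. No verdict was reported.

I laid one loose long case beside the laid one with its end at the stop. I then set the other crosswise over both near ends and pushed it towards the stop.

- **Hand:** my last reading was about 14 N along the push direction, plus about 7 N bearing down. The arm was at rest.
- **Plate:** I could not read the plate joint directly. My estimates disagree somewhat: the camera comparison gives about 6 to 8 mm pushed in, the arm position about 10 mm (±2 mm). Both are inside the allowed range.
- **Layer:** the pictures show all three cases flat, square and close. A gap of about 1 mm may remain between the crosswise case and the laid one.
- **Rest of the bench:** I did not touch the short case or the other things, and they looked unmoved in the pictures. I did not measure their positions again at the end.

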